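# Index the sample changer and lock it

## Robot

A 6-joint arm with a two-finger parallel gripper is mounted at the origin on a cart in front of the work surface, level with it; the furniture and walls round the work are solid. World frame = base frame: x ahead of the robot, y to its left, z up, the work surface at z = 0. Lengths are in mm, angles in rad, forces in N, time in s.
With the tool pointing down it reaches from about 300 to 775 mm from the base axis. Payload 14.6 kg.
Tool frame: the origin (TCP) lies between the finger pads; the fingertips stand manip.tip_reach ahead of it and the grasp point (between the pads) lies 5 mm behind it (manip.tip_reach is the distance from the TCP to the fingertips, in mm); z points along the fingers, y is the line along which they close (so a half turn about z gives the same grasp; the last joint's range is limited). The gripper opens to 94 mm and grips with 3 to 60 N. Pads are 16 mm wide; open, the fingers measure 119 mm over their backs; the gripper's body (75 mm by 177 mm) begins 78 mm behind the grasp point.
Start: joints at [-0.067, 0.3, 1.521, -0, 1.321, -0.067], TCP at [549.99, -0.002, 181.346] pointing down, gripper open.
Joint ranges: [-3.03, 3.03], [-0.79, 2.21], [0.23, 2.52], [-1.04, 4.18], [0, 3.07], [-2.55, 2.55]. Speed limits (rad/s): [2.22, 2.22, 2.57, 3.14, 3.14, 3.14].

## Interface

Orientations are given as [roll, pitch, yaw] about the fixed x, y, z axes, in that order (R = Rz(yaw) Ry(pitch) Rx(roll)).
In Python, from cell import manip gives the robot as it stands. The module is installed in compiled form; this text tells all that it offers.
- The arm moves only by the shell command python3 -m creep 'ROWS' [FORCE]. ROWS is JSON, a list of rows, each a list of 3 entries, a list of its own where there are three numbers: the opening, from -1 (shut) to 1 (fully open), then the shift along the tool's x, y, z in cm, then the turn about the tool's z in units of 5 degrees (1.0 is 5 degrees). In form: [[grip, [tx, ty, tz], roll], ...]. A call has 1 to 12 rows; each row is the pose to reach, as a shift and turn from the pose commanded when the call began, along the tool's axes at that moment; what a row does not reach only later rows make up. A row lasts 1/10 s, in which the tool goes at most 50 mm and 8.59 degrees, less where a joint would pass 70% of its speed; a pose out of reach is approached as far as the arm can. A call with a gripper value outside its range is refused whole. The fingers move at their own pace and stop on an object; FORCE is the grip in N (left out, the last holds). Time passes only in rows, so rows that repeat a pose let the fingers close. It gives the time, the measured TCP pose, the force, the opening and the grip force at its end, in the units of the state.
- manip.read_state(): the state, without advancing time (a new reading comes with each control period).
- manip.camera(name): name is "scene" or "side" or "wrist"; returns the picture (480x640x3 uint8, red, green, blue); there is no depth.
- manip.camera_params(name): a dict with "fovy" (degrees; the focal length in pixels is half the picture's height over the tangent of half this angle, whatever the lens; pixels are square), "cx", "cy" (the principal point, pixels), "k1" (the pictures are not rectified: a ray, as slopes to the right and down, at radius r is drawn at 1 + k1 r^2 times it, then the intrinsics apply), "origin" and "attitude" of the camera in the world. Camera axes: x right, y down, z forward; pixel columns grow to the right and rows downward; lengths in mm; the calibration is good to about 2 mm. A picture is of the moment at which its call begins: read the wrist's pose just before it. camera_params takes no time and is no camera call; for the wrist camera it gives the pose at the moment of the call.
- manip.sign_off(): hands the job in; it is judged then, once.
The state is a dict: "clock": time; "joints": joint angles; "qd": joint speeds; "effort": joint torques, N m; "eef_pos": TCP position; "eef_rot": TCP orientation; "wrist_force": force on the tool from outside, world axes, zero at the start; "moment": the same for the moment, N m; "finger_gap": finger opening in mm; "finger_force": force on a finger pad.
Only numpy, scipy, OpenCV 4.12 (cv2) and the standard library are available. Lean on these libraries where they do the work, as an engineer would, in place of code of your own. Each camera call takes 0.05 s, during which the arm holds its last target. There are 200 camera calls.

## Task

Bring the red-capped jar round to the blue sensor head on the sample changer: push the red-gripped lock lever right open, turn the wheel by pushing on its ball-ended spokes until the red-capped jar stands square in front of the sensor head, then push the lever fully home so that its nose locks the wheel there. Only push with a fingertip on the lever and the spokes: keep off the jars, let them stand upright in their cups, lift nothing, and leave the other things on the bench where they are.

Things in the scene. Friction and masses are not known exactly. Their poses are not given: they have to be found in the camera images.
- changer: Hand-indexed sample changer fixed to the bench. Origin on the spindle axis at bench level, z up. In its frame (mm): white base plate, 24 high at the top, radius 50; lock lever pivot at x 14, y 113 (boss 41 high); blue sensor head on the -y side, 117 to 192 from the axis, 42 wide, top 97 high. Differs in place and yaw from run to run; cups, spokes and lock are given in its frame.
- wheel (a joint): Turn of the four-lobed aluminium wheel about the spindle, rad, 0 at the start, positive anticlockwise seen from above, free to +-6.5. At 0 and every quarter turn a cup faces the sensor head and a gap between two lobes faces the lock nose. Unlocked, it turns with light friction (0.12 N m) and stays where it is left.
- hub (a point): Top of the wheel's dark hub on the spindle axis, 61 mm above the bench; turns with the wheel. Four cups for jars, centred 52 mm from the axis, at bearings 0, 90, 180 and 270 deg plus the wheel angle in the changer's frame; cup rims 46 mm high, jar tops 96 mm. The lobes under them reach 85 mm from the axis, top 36 mm high.
- spoke_1 (a point): Centre of the 18 mm black ball on the end of spoke 1: 113 mm from the spindle axis, 50 mm above the bench, at bearing 45 deg plus the wheel angle in the changer's frame. The spoke is a steel rod 10 mm thick, level with the ball from hub to ball, to be pushed sideways at 75 to 103 mm from the axis. Spokes 2, 3 and 4 are alike, at bearings 135, 225 and 315 deg.
- station (a point): Point in front of the sensor head over which the red-capped jar must end: x 0, y -52 mm in the changer's frame, 36 mm above the bench (the height of the cup floors). The cup here is empty at the start.
- lock (a joint): Angle of the lock lever about its upright pivot, rad: 0 fully home (nose in a gap between two lobes, wheel locked), 0.55 at its open stop; above 0.47 the nose is clear of the lobes. Grows clockwise seen from above: the red grip swings away from the robot as it opens. Stiff (0.25 N m), stays where it is left.
- lock_nose (a point): Centre of the 10 mm round steel nose of the lock lever, 32 mm above the bench: in the changer's frame at x -33, y 33 mm when home, clear of the wheel at x -68, y 70 mm when open. Going home it centres the wheel if that is within about 5 deg of its place.
- lock_grip (a point): Upright red grip at the handle end of the lock lever, 15 to 18 mm diameter, from 25 to 88 mm above the bench; this point lies on its axis, 60 mm up and 92 mm from the lever's pivot. In the changer's frame it is at x -16, y 200 mm when home and x 34, y 203 mm when open.
- jar_red: Sample jar with red cap, 51 mm diameter, 60 mm high, 70 g, loose, standing 10 mm deep in one of the wheel's cups. Origin at the centre of its underside. Starts in any of the three cups away from the sensor head.
- jar_white_1: Sample jar with white cap, 51 mm diameter, 60 mm high, loose in another cup of the wheel; origin at the centre of its underside.
- jar_white_2: A second jar with white cap, the same, in another cup.
- timer: Bench timer, white, 54x68x19 mm, lying to the right of the changer; bystander.
- marker: Green-capped marker pen, 118 mm long, lying to the left; bystander.
- jar_blue: Small sample jar with blue cap, 38 mm diameter, 52 mm high, standing on the bench to the left; bystander.
- bung: Red rubber bung, 27 mm, standing to the right; bystander.
Things that resemble listed ones, but are neither listed nor needed, are in the scene too. What is shaped like the jar_white_1 but pink is not meant. Of the things shaped like the jar_red, the red one is meant.

How it is judged:
By the outcome, as a careful person would: the job done as asked, in the order asked, and still so for the second after the job is handed in, with the robot touching nothing.
It also fails if it takes over 72 s, if anything falls off the work surface, if the arm or the gripper's body presses on something with over 40 N, if the wrist force passes 120 N, or if a joint passes its speed limit or range.

## Working session

There is one attempt and no reset: what is moved stays moved. The work goes in short steps, Python scripts to look and compute and a shell command to move; the robot and the scene stay as the last step left them, time stands still between calls to the robot, and variables do not carry over. Pictures are saved under pics/ and viewed, at most 10 in all, crops included, and the job is handed in when it is done.

```bash
mkdir -p pics; ls; python3 - <<'E'
from cell import manip
import cv2,numpy as np
for n in("scene","side"):
    p=manip.camera_params(n);print(n,p)
    cv2.imwrite(f"pics/{n}0.png",manip.camera(n)[:,:,::-1])
print(manip.camera_params("wrist"));print(manip.tip_reach,manip.read_state())
E
```

```text
pics
scene {'fovy': 53.863025836707436, 'cx': 321.61958624719176, 'cy': 236.0960622103346, 'k1': 0.02662740606861596, 'origin': array([-288.54650589,  805.3353062 ,  788.97570624]), 'attitude': array([-2.10956558, -0.02508485, -2.35403893])}
side {'fovy': 44.79096476190137, 'cx': 322.90151500006664, 'cy': 238.9778162358727, 'k1': 0.014167066655493386, 'origin': array([  -29.62700527, -1144.07602258,  1040.13830717]), 'attitude': array([-2.2293443 ,  0.00464801, -0.50152605])}
{'fovy': 68.34294739769116, 'cx': 319.2210883011705, 'cy': 238.15467583867513, 'k1': -0.013698226663078551, 'origin': array([548.90747465,  80.08612801, 385.65823543]), 'attitude': array([2.86008178e+00, 1.12279807e-03, 1.70827370e-03])}
14.0 {'clock': 0.1, 'joints': array([-6.65872450e-02,  3.00388769e-01,  1.52151517e+00,  2.82575087e-06,
        1.32073240e+00, -6.66133822e-02]), 'qd': array([ 0.00054218, -0.0024665 , -0.00131279,  0.00046161, -0.00123157,
        0.00051948]), 'effort': array([ 1.84928511e-03, -5.32644153e+01, -3.53284299e+01,  7.10431044e-02,
        2.34944851e-02, -7.30603051e-05]), 'eef_pos': array([5.49732091e+02, 2.27562972e-02, 1.80859397e+02]), 'eef_rot': array([-3.14055147e+00, -7.22029787e-05,  1.57082173e+00]), 'wrist_force': array([-0.50939103,  0.13462996,  0.26713097]), 'moment': array([-0.01570846,  0.05192494, -0.02400777]), 'finger_force': 0.0, 'finger_gap': 94.24363786599379}
```

View pics/scene0.png

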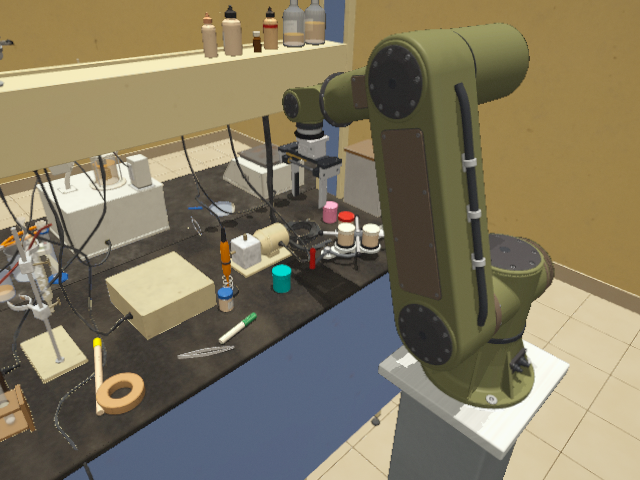

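View pics/side0.png

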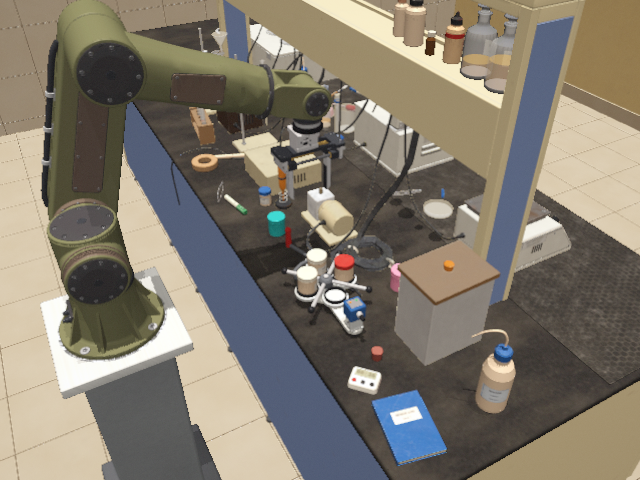

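The side view shows the changer around (325,285): red-capped jar (344,267), white caps (316,258) and (307,276), an empty cup (335,297), the blue sensor head (355,308), the red grip (289,237), the timer (365,380), the bung (377,352), a pink jar (398,277), and a teal jar (277,223). I'll enlarge it to confirm and measure.

```bash
python3 - <<'E'
import cv2
im=cv2.imread("pics/side0.png")[215:345,250:420]
cv2.imwrite("pics/crop1.png",cv2.resize(im,None,fx=4.5,fy=4.5,interpolation=cv2.INTER_CUBIC))
E
```

```text
(no output)
```

View pics/crop1.png

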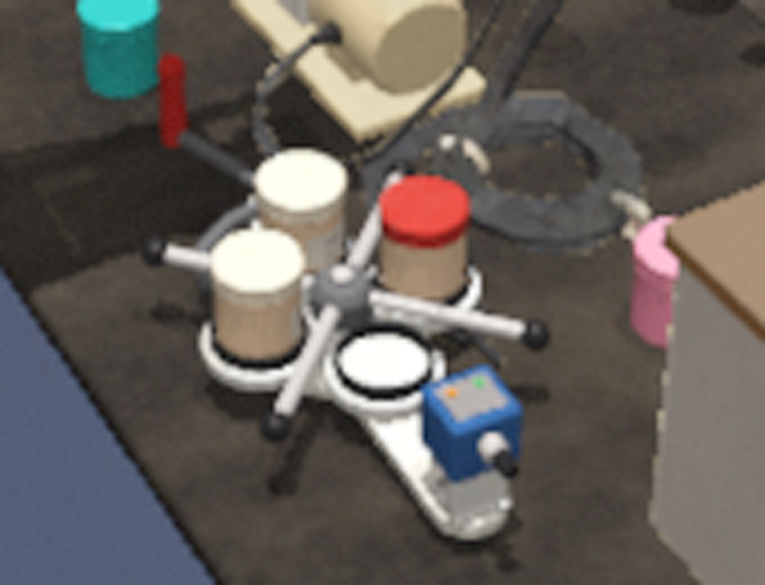

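The crop confirms it: the red-capped jar (crop 424,210) is the one meant, since the other jar-shaped thing outside the wheel is pink (660,280). It stands at bearing 0, with the whites at 90 and 180. The ball ends are at (400,172), (154,250), (275,425) and (537,333).

```bash
cat > h.py <<'E'
import numpy as np
from scipy.optimize import least_squares
from scipy.spatial.transform import Rotation as Ro
def proj(p,P):
    R=Ro.from_euler('xyz',p["attitude"]).as_matrix()
    c=(np.atleast_2d(P)-p["origin"])@R
    s=c[:,:2]/c[:,2:]; s=s*(1+p["k1"]*(s**2).sum(1,keepdims=True))
    return s*240/np.tan(np.radians(p["fovy"]/2))+[p["cx"],p["cy"]]
def w(q,P):
    P=np.atleast_2d(np.array(P,float)); c,s=np.cos(q[2]),np.sin(q[2])
    return np.c_[q[0]+c*P[:,0]-s*P[:,1],q[1]+s*P[:,0]+c*P[:,1],P[:,2]]
def ball(k,a=0): t=np.radians(k*90-45)+a; return [113*np.cos(t),113*np.sin(t),50]
def fit(p,L,uv,q0):
    r=least_squares(lambda q:(proj(p,w(q,L))-uv).ravel(),q0,x_scale=[10,10,.1]); return r.x,r.fun.reshape(-1,2)
E
python3 - <<'E'
from h import *
from cell import manip
p=manip.camera_params("side")
c=np.array([(400,172),(154,250),(275,425),(537,333),(172,60),(424,195)])
uv=c/4.5+[250,215]-.4
L=[ball(1),ball(2),ball(3),ball(4),[-16,200,88],[52,0,96]]
q,r=fit(p,L,uv,[500,-200,0]);print(q,r.round(1))
print(w(q,L).round(1))
print(w(q,[[-16,200,60],[34,203,60],[14,113,0],[0,-52,36],[0,-192,97]]).round(1))
E
```

```text
[ 5.07123145e+02 -1.69759882e+02 -3.54168062e-02] [[ 0.1 -0.3]
 [ 0.4 -0. ]
 [ 0.3 -0.2]
 [-0.4 -0.2]
 [-0.5 -0.7]
 [ 0.   1.4]]
[[ 589.8  -92.7   50. ]
 [ 430.1  -87.1   50. ]
 [ 424.4 -246.8   50. ]
 [ 584.1 -252.4   50. ]
 [ 498.2   30.7   88. ]
 [ 559.1 -171.6   96. ]]
[[ 498.2   30.7   60. ]
 [ 548.3   31.9   60. ]
 [ 525.1  -57.3    0. ]
 [ 505.3 -221.7   36. ]
 [ 500.3 -361.6   97. ]]
```

```bash
python3 - <<'E'
from h import *
from cell import manip
import cv2
p=manip.camera_params("side")
def inv(uv,z): return least_squares(lambda q:(proj(p,[q[0],q[1],z])-uv).ravel(),[500,0],x_scale=10).x.round()
for n,uv,z in [("teal bottom",(277,235),0),("teal top",(277,215),52),("motor plate near corner",(331,244),10),("plate left",(302,215),10),("motor front top",(345,208),80),("motor bottom",(340,234),30),("cable",(320,222),30)]: print(n,inv(uv,z))
E
python3 -m creep '[[-1,[0.5,-4,0],0],[-1,[3,-10,0],0],[-1,[3,-10,4],0],[-1,[3,-10,8],0],[-1,[3,-10,11],0],[-1,[3,-10,11],0],[-1,[3,-10,11],0]]' 10
```

```text
teal bottom [503. 119.]
teal top [518. 144.]
motor plate near corner [615.  -6.]
plate left [608. 162.]
motor front top [689.  43.]
motor bottom [648.  -0.]
cable [626.  79.]
clock: 0.8
eef_pos: [450.2, 30.0, 72.0]
eef_rot: [-3.141, -0.0, 1.571]
wrist_force: [1.0, -0.6, 0.5]
finger_gap: 41.4
finger_force: 0.0
```

```bash
python3 -m creep '[[-1,[0,0,0.8],0],[-1,[0,0,0.8],0],[-1,[0,0,0.8],0],[-1,[0,0,0.8],0],[-1,[0,0,0.8],0],[-1,[0,0,0.8],0],[-1,[0,0,0.8],0]]'; python3 -m creep '[[-1,[0,1,0],0],[-1,[0,2,0],0],[-1,[0,3,0],0],[-1,[0,4,0],0],[-1,[0.1,5,0],0],[-1,[0.1,6,0],0],[-1,[0.1,6.5,0],0],[-1,[0.1,7,0],0],[-1,[0.1,7,0],0]]'
```

```text
clock: 1.5
eef_pos: [450.0, 30.0, 63.4]
eef_rot: [3.141, -0.0, 1.571]
wrist_force: [0.4, -0.3, -0.8]
finger_gap: 0.5
finger_force: 0.0
clock: 2.4
eef_pos: [520.8, 31.3, 63.4]
eef_rot: [3.141, -0.0, 1.571]
wrist_force: [1.0, 1.9, 3.1]
finger_gap: 0.2
finger_force: 1.3
```

```bash
for i in 1; do python3 -m creep '[[-1,[0,0.2,0],0],[-1,[0,0.4,0],0],[-1,[0,0.4,0],0]]'; done; python3 -m creep '[[-1,[0,0.2,0],0],[-1,[0,0.4,0],0],[-1,[0,0.4,0],0]]'; python3 - <<'E'
from cell import manip
import cv2
cv2.imwrite("pics/s2.png",manip.camera("side")[:,:,::-1]); im=cv2.imread("pics/s2.png")[195:325,250:420]
cv2.imwrite("pics/crop2.png",cv2.resize(im,None,fx=4.5,fy=4.5,interpolation=cv2.INTER_CUBIC))
E
```

```text
clock: 2.7
eef_pos: [524.1, 31.0, 63.4]
eef_rot: [3.141, -0.0, 1.571]
wrist_force: [-1.8, 4.2, 3.3]
finger_gap: 0.2
finger_force: 1.9
clock: 3.0
eef_pos: [528.2, 30.9, 63.4]
eef_rot: [3.141, 0.0, 1.571]
wrist_force: [-1.6, 1.6, 3.6]
finger_gap: 0.7
finger_force: 1.9
```

View pics/crop2.png

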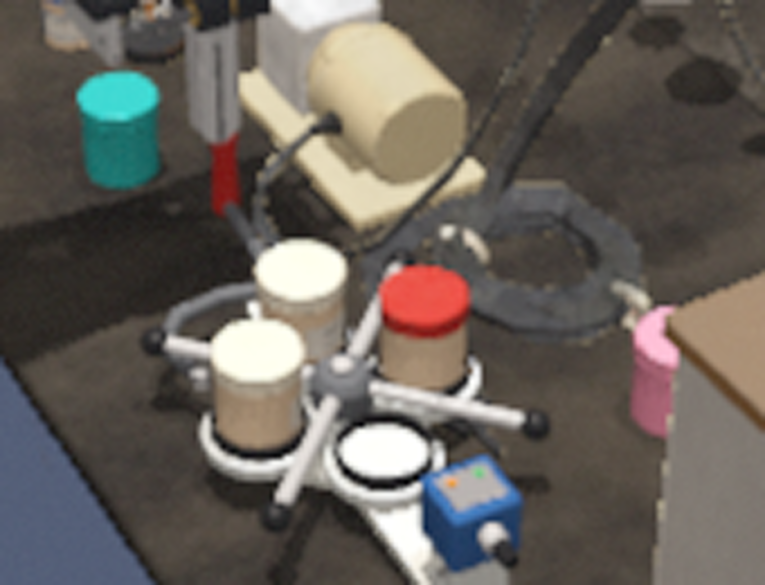

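The grip has swung with the finger, with its base now at crop (226,212), and the nose (198,378) is out of the gap. I'll keep pushing to the stop.

```bash
python3 -m creep '[[-1,[0,0.15,0],0],[-1,[0,0.3,0],0],[-1,[0,0.3,0],0]]';python3 -m creep '[[-1,[0,0.15,0],0],[-1,[0,0.3,0],0],[-1,[0,0.3,0],0]]'; python3 - <<'E'
from h import *
from cell import manip
import cv2
im=manip.camera("side"); p=manip.camera_params("side")
hsv=cv2.cvtColor(im,cv2.COLOR_RGB2HSV)
m=((hsv[...,0]<8)|(hsv[...,0]>172))&(hsv[...,1]>180)&(hsv[...,2]>60)
n,l,s,c=cv2.connectedComponentsWithStats(m.astype(np.uint8))
for i in range(1,n):
    if s[i,4]>20: print(s[i],c[i])
q=[507.12,-169.76,-.0354]
for z in(25,60): print(z,proj(p,w(q,[[-16,200,z],[34,203,z]])).round(1))
E
```

```text
clock: 3.35
eef_pos: [531.1, 30.9, 63.3]
eef_rot: [3.142, 0.0, 1.571]
wrist_force: [-1.4, 0.6, 3.4]
finger_gap: 0.6
finger_force: 2.0
clock: 3.65
eef_pos: [534.2, 30.8, 63.3]
eef_rot: [3.141, 0.0, 1.571]
wrist_force: [-1.8, -1.8, 3.2]
finger_gap: 0.2
finger_force: 2.1
[445  33  19   6  68] [454.11764706  35.98529412]
[299 226   6  16  66] [301.48484848 233.36363636]
[335 262  19   8  68] [344.36764706 266.26470588]
25 [[288.3 245.2]
 [303.9 239.7]]
60 [[287.8 235.3]
 [303.6 229.8]]
```

```bash
python3 -m creep '[[-1,[0,0.15,0],0],[-1,[0,0.3,0],0],[-1,[0,0.3,0],0]]';python3 -m creep '[[-1,[0,0.15,0],0],[-1,[0,0.3,0],0],[-1,[0,0.3,0],0]]';python3 -m creep '[[-1,[0,0.15,0],0],[-1,[0,0.2,0],0],[-1,[0,0.2,0],0]]'
```

```text
clock: 4.0
eef_pos: [537.1, 30.8, 63.4]
eef_rot: [3.142, 0.0, 1.571]
wrist_force: [-3.0, -3.6, 4.1]
finger_gap: 0.8
finger_force: 2.2
clock: 4.3
eef_pos: [540.1, 30.8, 63.3]
eef_rot: [-3.142, 0.0, 1.571]
wrist_force: [-3.3, -3.1, 4.5]
finger_gap: 0.7
finger_force: 2.4
clock: 4.6
eef_pos: [542.6, 31.2, 63.8]
eef_rot: [3.14, -0.0, 1.571]
wrist_force: [-1.0, -1.6, 5.7]
finger_gap: 0.3
finger_force: 2.9
```

```bash
python3 - <<'E'
from cell import manip
import cv2,numpy as np
o=[]
for n,(r,c) in dict(side=(170,260),scene=(175,260)).items():
    im=manip.camera(n)[r:r+100,c:c+110,::-1]
    o.append(cv2.resize(im,None,fx=3.6,fy=5.0 if 0 else 3.6,interpolation=cv2.INTER_CUBIC))
cv2.imwrite("pics/c3.png",np.hstack(o))
E
```

```text
(no output)
```

View pics/c3.png

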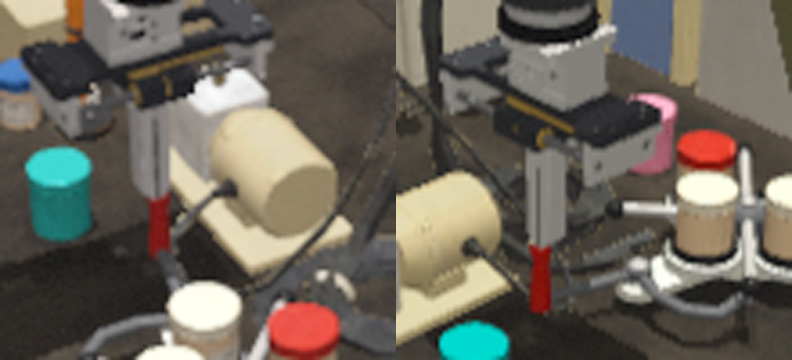

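```bash
python3 - <<'E'
from h import *
from cell import manip
s=manip.read_state();t=s["eef_pos"].copy();t[2]-=14
print(s["eef_pos"],s["wrist_force"],s["joints"])
q=[507.12,-169.76,-.0354]
for n,(r,c) in dict(side=(170,260),scene=(175,150)).items():
    p=manip.camera_params(n)
    f=lambda P:((proj(p,P)-[c,r])*3.6).round(0).tolist()
    if n=="scene": f=lambda P:((proj(p,P)-[260-110,175])*3.6).round(0).tolist()
    print(n,"tip",f(t),"grip z25,49,88",f(w(q,[[34,203,25],[34,203,49],[34,203,88]])))
E
```

```text
[542.63207592  31.13855751  63.79033909] [-1.12243198 -1.9039497   6.55672112] [-1.02064575e-02  4.10933081e-01  1.66287806e+00  2.91442043e-04
  1.06615291e+00 -1.03482833e-02]
side tip [[151.0, 228.0]] grip z25,49,88 [[158.0, 251.0], [157.0, 227.0], [156.0, 186.0]]
scene tip [[547.0, 284.0]] grip z25,49,88 [[541.0, 307.0], [541.0, 282.0], [542.0, 241.0]]
```

```bash
python3 - <<'E'
from h import *
from cell import manip
import cv2
o=[]
for n in("scene","side"):
    p=manip.camera_params(n);uv=proj(p,[[550-53,0,167],[550+53,0,167],[550,0,167]]);print(n,uv.round(1))
    im=cv2.imread(f"pics/{n}0.png");c,r=uv[2].astype(int)-[50,60]
    o.append(cv2.resize(im[r:r+100,c:c+100],None,fx=4,fy=4,interpolation=cv2.INTER_CUBIC));a=((uv-[c,r])*4).astype(int)
    for x in a: cv2.circle(o[-1],tuple(int(v) for v in x),3,(255,0,255),-1)
cv2.imwrite("pics/c4.png",np.hstack(o))
E
```

```text
scene [[321.9 220.2]
 [295.7 206.9]
 [308.5 213.4]]
side [[290.8 209.3]
 [326.1 198.3]
 [308.7 203.7]]
```

View pics/c4.png

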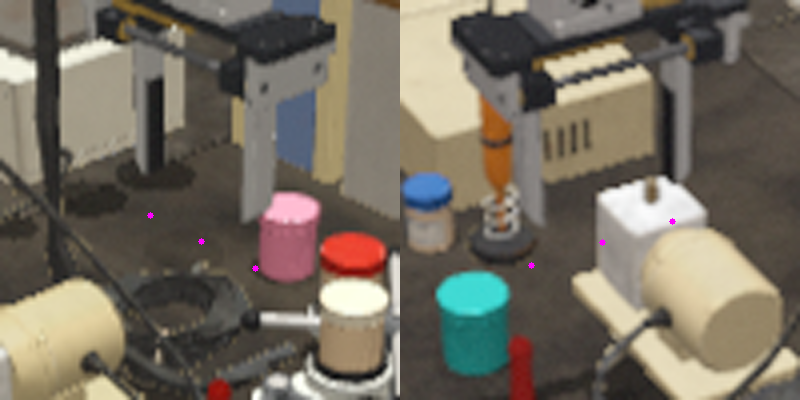

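The fingertips appear about 35 mm higher than the reported TCP and tip_reach give: at the start they show at crop (255,222) against a predicted (255,268), while x and y agree. At TCP 63 the real tip is near z 85, riding over the grip top (88), which explains Fz. From here on I'll take tip z ≈ TCP z + 22. I'll lift, go back, and push again lower.

```bash
python3 -m creep '[[-1,[0,0,-2],0],[-1,[0,0,-3],0],[-1,[0,-4,-3],0],[-1,[0,-6,-3],0],[-1,[0,-6,1],0],[-1,[0,-6,3.3],0],[-1,[0,-6,3.3],0],[-1,[0,-6,3.3],0]]'
python3 -m creep '[[-1,[0,1,0],0],[-1,[0,2,0],0],[-1,[0,3,0],0],[-1,[0,3.5,0],0],[-1,[0,4,0],0],[-1,[0,4,0],0]]'
python3 - <<'E'
from h import *
from cell import manip
import cv2
t=manip.read_state()["eef_pos"].copy();t[2]+=22
print(manip.read_state()["wrist_force"])
q=[507.12,-169.76,-.0354];o=[]
for n,(r,c) in dict(side=(170,260),scene=(175,260)).items():
    p=manip.camera_params(n)
    if n=="scene": c=370-110-0
    im=manip.camera(n)
    uv=proj(p,[t,*w(q,[[34,203,25],[34,203,88]])])
    c0,r0=uv[0].astype(int)-[50,55]
    e=cv2.resize(im[r0:r0+90,c0:c0+100,::-1],None,fx=4,fy=4,interpolation=cv2.INTER_CUBIC)
    for x in (uv-[c0,r0])*4: cv2.circle(e,tuple(int(v) for v in x),2,(255,0,255),-1)
    o.append(e)
cv2.imwrite("pics/c5.png",np.hstack(o))
E
```

```text
clock: 5.5
eef_pos: [482.4, 31.1, 30.9]
eef_rot: [3.141, -0.0, 1.571]
wrist_force: [0.6, -0.1, 0.7]
finger_gap: 0.3
finger_force: 0.0
clock: 6.1
eef_pos: [522.4, 31.0, 30.3]
eef_rot: [3.142, 0.0, 1.571]
wrist_force: [0.0, 0.3, 0.5]
finger_gap: 0.8
finger_force: 0.0
[0.04584997 0.2512638  0.50396852]
```

View pics/c5.png

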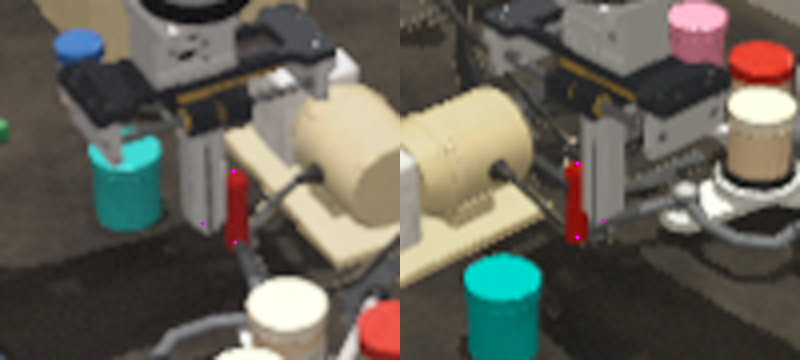

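The real tip (crop 205,232) now sits beside the grip at mid-height, and the grip lies on its predicted open position. I'll push gently to confirm the stop.

```bash
python3 -m creep '[[-1,[0,0.3,0],0],[-1,[0,0.5,0],0],[-1,[0,0.5,0],0]]';python3 -m creep '[[-1,[0,0.2,0],0],[-1,[0,0.2,0],0]]';python3 -m creep '[[-1,[0,0.2,0],0],[-1,[0,0.2,0],0]]'
```

```text
clock: 6.5
eef_pos: [527.1, 31.0, 30.3]
eef_rot: [-3.141, -0.0, 1.571]
wrist_force: [1.0, 0.7, 0.2]
finger_gap: 0.4
finger_force: 0.1
clock: 6.7
eef_pos: [527.6, 31.0, 30.1]
eef_rot: [-3.138, 0.0, 1.571]
wrist_force: [-10.7, -1.1, 7.5]
finger_gap: 0.2
finger_force: 5.5
clock: 6.9
eef_pos: [527.9, 31.1, 30.0]
eef_rot: [-3.134, 0.0, 1.571]
wrist_force: [-23.9, -0.2, 14.2]
finger_gap: 0.1
finger_force: 12.1
```

Lever hard against its stop at TCP x 527.5, exactly as the geometry predicts. Next, the wheel stroke behind spoke 3.

```bash
python3 -m creep '[[-1,[0,-2,0],0],[-1,[0,-3,-3],0],[-1,[0,-4,-8],0],[-1,[-4,-7,-11],0],[-1,[-8,-7,-11],0],[-1,[-8,-7,-11],0]]'
cat > plan.py <<'E'
from h import *
from cell import manip
q=[507.12,-169.76,-.0354]
def pose(b,off,r=89):  # b deg changer frame
    t=np.radians(b)+q[2]; return np.array([q[0]+r*np.cos(t)-off*np.sin(t),q[1]+r*np.sin(t)+off*np.cos(t)])
def sh(d,yaw): # world dxy -> tool x,y cm ; tool down, x axis at yaw
    c,s=np.cos(yaw),np.sin(yaw); return np.array([d[0]*c+d[1]*s, d[0]*s-d[1]*c])/10
E
python3 - <<'E'
from plan import *
s=manip.read_state();y=s["eef_rot"][2];P=s["eef_pos"];print(P,s["eef_rot"])
p0=pose(225,27); print("to start",p0,sh(p0-P[:2],y),"dz to 60 / 26 (cm down)",(P[2]-60)/10,(P[2]-26)/10,"turn units",-(45-2)/5)
y0=np.pi/2+np.radians(43)
for a in range(0,96,6): print(a,sh(pose(225-a,13)-p0,y0).round(2),"turn",round(a/5,1))
E
```

```text
clock: 7.5
eef_pos: [460.9, -52.6, 141.9]
eef_rot: [3.139, 0.001, 1.567]
wrist_force: [0.4, -0.1, -0.4]
finger_gap: 0.6
finger_force: 0.0
[460.94423895 -52.57911503 141.90640607] [3.13860122e+00 1.19585543e-03 1.56722108e+00]
to start [ 460.40378949 -250.1813633 ] [-1.97602918e+01  1.66028460e-02] dz to 60 / 26 (cm down) 8.19064060740761 11.590640607407611 turn units -8.6
0 [1.4 0. ] turn 0.0
6 [ 2.34 -0.09] turn 1.2
12 [ 3.28 -0.07] turn 2.4
18 [4.21 0.04] turn 3.6
24 [5.13 0.24] turn 4.8
30 [6.02 0.55] turn 6.0
36 [6.88 0.94] turn 7.2
42 [7.69 1.42] turn 8.4
48 [8.44 1.98] turn 9.6
54 [9.13 2.62] turn 10.8
60 [9.76 3.33] turn 12.0
66 [10.3  4.1] turn 13.2
72 [10.76  4.92] turn 14.4
78 [11.13  5.78] turn 15.6
84 [11.41  6.68] turn 16.8
90 [11.6   7.61] turn 18.0
```

```bash
python3 -m creep '[[-1,[-4,0,0],-1.6],[-1,[-8,0,0],-3.2],[-1,[-12,0,0],-4.8],[-1,[-16,0,0],-6.4],[-1,[-20,0,0],-8],[-1,[-20,0,0],-8.6],[-1,[-20,0,4],-8.6],[-1,[-20,0,7],-8.6],[-1,[-20,0,7],-8.6],[-1,[-20,0,7],-8.6]]'; python3 - <<'E'
from plan import *
s=manip.read_state();y=s["eef_rot"][2];P=s["eef_pos"];print(P,np.degrees(s["eef_rot"]))
print(sh(pose(225,27)-P[:2],y),P[2]-26)
E
```

```text
clock: 8.5
eef_pos: [461.4, -248.9, 70.9]
eef_rot: [-3.142, -0.0, 2.322]
wrist_force: [-0.7, 0.3, 0.3]
finger_gap: 0.4
finger_force: 0.0
[ 461.35551244 -248.86649106   70.94914677] [-1.79997456e+02 -1.32863943e-02  1.33013301e+02]
[-0.03121934 -0.15928593] 44.949146772663426
```

```bash
python3 -m creep '[[-1,[0,-0.15,2],0],[-1,[0,-0.15,4],0],[-1,[0,-0.15,4.5],0],[-1,[0,-0.15,4.5],0]]'
python3 -m creep '[[-1,[0.7,0,0],0],[-1,[1.4,0,0],0],[-1,[1.9,0,0],0.6],[-1,[2.3,-0.1,0],1.2],[-1,[2.8,-0.1,0],1.8],[-1,[3.3,-0.1,0],2.4],[-1,[4.2,0,0],3.6],[-1,[5.1,0.2,0],4.8],[-1,[6,0.5,0],6],[-1,[6.9,0.9,0],7.2],[-1,[7.7,1.4,0],8.4],[-1,[7.7,1.4,0],8.4]]'
python3 - <<'E'
from plan import *
s=manip.read_state();y=s["eef_rot"][2];P=s["eef_pos"]
d=P[:2]-q[:2];print("tool r,bearing",np.hypot(*d),np.degrees(np.arctan2(d[1],d[0])-q[2]))
y0=np.pi/2+np.radians(1)
for a in range(42,93,6): print(a,sh(pose(225-a,13)-pose(183,13),y0).round(2),"turn",(a-42)/5)
E
```

```text
clock: 8.9
eef_pos: [460.4, -250.2, 26.3]
eef_rot: [3.141, 0.001, 2.321]
wrist_force: [0.6, -0.5, -0.1]
finger_gap: 0.2
finger_force: 0.0
clock: 10.1
eef_pos: [417.5, -183.4, 26.1]
eef_rot: [3.141, 0.0, 1.587]
wrist_force: [-0.1, 1.1, -0.2]
finger_gap: 0.3
finger_force: 0.0
tool r,bearing 90.6856621574688 -169.32762256950036
42 [0. 0.] turn 0.0
48 [ 0.94 -0.09] turn 1.2
54 [ 1.88 -0.07] turn 2.4
60 [2.81 0.04] turn 3.6
66 [3.73 0.24] turn 4.8
72 [4.62 0.54] turn 6.0
78 [5.48 0.94] turn 7.2
84 [6.29 1.42] turn 8.4
90 [7.04 1.98] turn 9.6
```

```bash
python3 - <<'E'
from plan import *
import cv2
im=manip.camera("side")[205:345,240:420,::-1]; p=manip.camera_params("side")
e=cv2.resize(im,None,fx=4.2,fy=4.2,interpolation=cv2.INTER_CUBIC)
for k in range(1,5):
    x=(proj(p,w(q,[ball(k,np.radians(-42))]))[0]-[240,205])*4.2
    cv2.circle(e,tuple(int(v) for v in x),2,(255,0,255),-1)
cv2.imwrite("pics/c6.png",e)
E
```

```text
(no output)
```

View pics/c6.png

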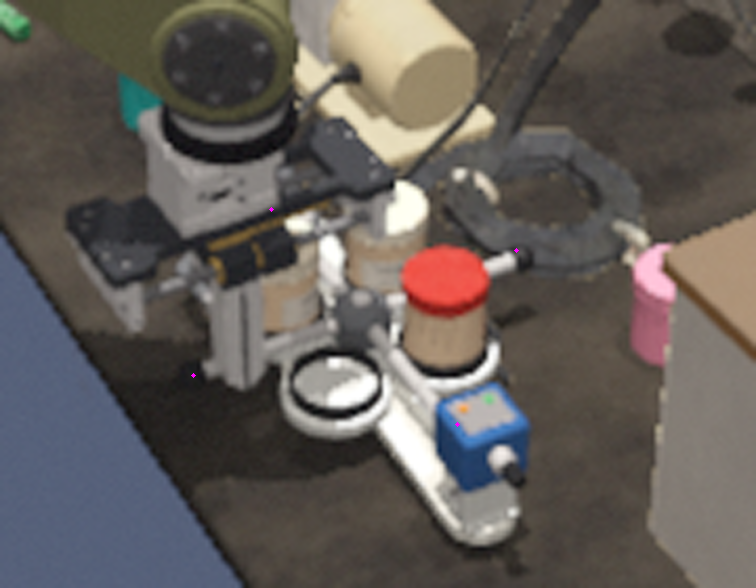

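The wheel has turned as planned: the far ball at (522,257) against (517,251) predicted for -42°, and the jars are upright. I'll continue to 90°.

```bash
python3 -m creep '[[-1,[0.5,0,0],0.6],[-1,[0.9,-0.1,0],1.2],[-1,[1.4,-0.1,0],1.8],[-1,[1.9,-0.1,0],2.4],[-1,[2.8,0,0],3.6],[-1,[3.7,0.2,0],4.8],[-1,[4.6,0.5,0],6],[-1,[5.5,0.9,0],7.2],[-1,[5.9,1.2,0],7.8],[-1,[6.3,1.4,0],8.4],[-1,[6.6,1.7,0],9],[-1,[6.9,1.9,0],9.4]]'
python3 -m creep '[[-1,[0,0,0],0],[-1,[0,0,0],0]]'
python3 -m creep '[[-1,[-0.5,0,0],0],[-1,[-1,0,0],0],[-1,[-1,0,-4],0],[-1,[-1,0,-8],0],[-1,[-1,-4,-12],0],[-1,[-1,-8,-12],0],[-1,[-1,-12,-12],0],[-1,[-1,-12,-12],0]]'
python3 - <<'E'
from plan import *
import cv2
s=manip.read_state();print(s["eef_pos"],s["eef_rot"])
im=manip.camera("side"); p=manip.camera_params("side");cv2.imwrite("pics/s7.png",im[:,:,::-1])
e=cv2.resize(im[205:345,240:420,::-1],None,fx=4.2,fy=4.2,interpolation=cv2.INTER_CUBIC)
for k in range(1,5):
    x=(proj(p,w(q,[ball(k)]))[0]-[240,205])*4.2
    cv2.circle(e,tuple(int(v) for v in x),2,(255,0,255),-1)
cv2.imwrite("pics/c7.png",e)
E
```

```text
clock: 11.35
eef_pos: [435.5, -115.0, 25.6]
eef_rot: [3.141, 0.0, 0.769]
wrist_force: [-0.5, -1.9, 0.1]
finger_gap: 0.5
finger_force: 0.8
clock: 11.55
eef_pos: [435.5, -115.1, 25.5]
eef_rot: [3.141, -0.0, 0.771]
wrist_force: [1.1, 0.3, -0.6]
finger_gap: 0.5
finger_force: 0.0
clock: 12.35
eef_pos: [342.6, -33.9, 145.6]
eef_rot: [3.141, -0.001, 0.77]
wrist_force: [-0.4, -0.9, 1.0]
finger_gap: 0.8
finger_force: 0.0
[342.55679055 -33.85881834 145.55546724] [ 3.14105520e+00 -6.71641781e-04  7.70288500e-01]
```

View pics/c7.png

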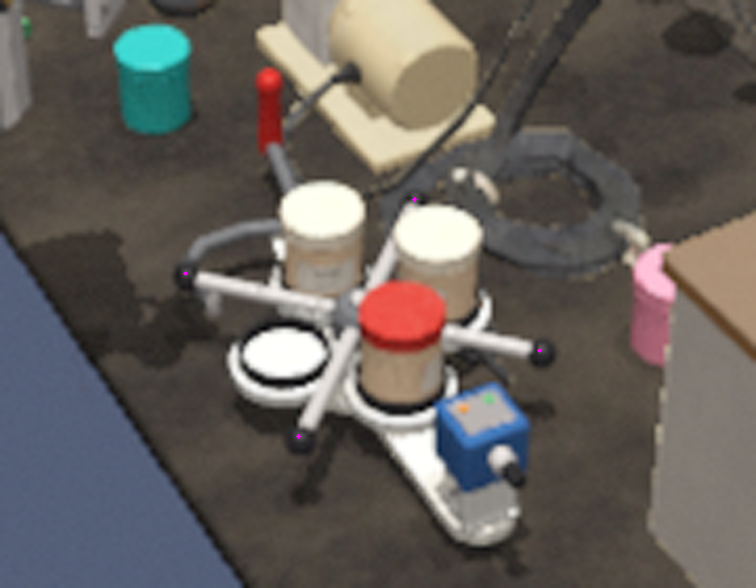

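All four balls lie on the quarter-turn marks and the red jar (402,315) stands in front of the sensor head. Next I'll go round behind the open grip.

```bash
python3 - <<'E'
from plan import *
s=manip.read_state();y=s["eef_rot"][2];P=s["eef_pos"]
for t in([450,32],[578,32]): print(sh(np.array(t)-P[:2],y).round(2),y)
E
```

```text
[12.26  2.57] 0.7701114291494227
[21.45 11.48] 0.7701114291494227
```

```bash
python3 -m creep '[[-1,[4,0.9,-2],1.5],[-1,[8,1.7,-2],3],[-1,[12.2,2.6,-2],4.5],[-1,[15,5.3,-2],6],[-1,[18,8.2,-2],7.5],[-1,[21.5,11.5,-2],8.8],[-1,[21.5,11.5,-2],8.8],[-1,[21.5,11.5,-2],8.8],[-1,[21.5,11.5,-2],8.8]]'
```

```text
clock: 13.3
eef_pos: [578.9, 30.6, 165.2]
eef_rot: [3.142, 0.0, 0.001]
wrist_force: [1.0, 0.2, -0.3]
finger_gap: 0.5
finger_force: 0.0
```

```bash
python3 -m creep '[[-1,[0,0,4],0],[-1,[0,0,8],0],[-1,[0,0,10],0],[-1,[0,0,12],0],[-1,[0,0,13.4],0],[-1,[0,0,13.4],0],[-1,[0,0,13.4],0]]'; python3 -m creep '[[-1,[-0.7,0,0],0],[-1,[-1.4,0,0],0],[-1,[-2,0,0],0],[-1,[-2.5,0,0],0],[-1,[-3,0,0],0],[-1,[-3.5,0,0],0],[-1,[-4,0,0],0],[-1,[-4.5,0,0],0],[-1,[-5,0,0],0],[-1,[-5.5,0,0],0],[-1,[-5.5,0,0],0]]'; python3 -m creep '[[-1,[-0.3,0,0],0],[-1,[-0.6,0,0],0],[-1,[-0.6,0,0],0]]'
```

```text
clock: 14.0
eef_pos: [579.7, 31.1, 32.4]
eef_rot: [3.142, -0.001, 0.0]
wrist_force: [-0.4, 0.6, 0.7]
finger_gap: 1.1
finger_force: 0.0
clock: 15.1
eef_pos: [523.6, 30.9, 31.3]
eef_rot: [3.141, 0.001, -0.0]
wrist_force: [0.6, 0.6, 1.2]
finger_gap: 0.1
finger_force: 0.0
clock: 15.4
eef_pos: [518.1, 31.1, 31.3]
eef_rot: [3.142, 0.0, -0.0]
wrist_force: [1.8, -0.4, -0.6]
finger_gap: 0.7
finger_force: 0.5
```

```bash
for s in 1; do python3 -m creep '[[-1,[-0.2,0,0],0],[-1,[-0.4,0,0],0],[-1,[-0.4,0,0],0]]'; python3 -m creep '[[-1,[-0.2,0,0],0],[-1,[-0.2,0,0],0]]'; done; python3 -m creep '[[-1,[-0.2,0,0],0],[-1,[-0.2,0,0],0]]'
```

```text
clock: 15.7
eef_pos: [515.4, 31.0, 31.6]
eef_rot: [3.141, -0.003, -0.0]
wrist_force: [9.7, -1.8, -3.9]
finger_gap: 0.5
finger_force: 5.0
clock: 15.9
eef_pos: [515.1, 30.9, 31.9]
eef_rot: [3.141, -0.007, -0.0]
wrist_force: [22.7, -2.1, -11.1]
finger_gap: 0.6
finger_force: 10.7
clock: 16.1
eef_pos: [514.8, 30.9, 32.1]
eef_rot: [3.141, -0.011, -0.0]
wrist_force: [34.1, -2.8, -20.0]
finger_gap: 0.1
finger_force: 16.7
```

Solid stop where home is expected. I'll retract and compare the grip with the first picture.

```bash
python3 -m creep '[[-1,[1,0,0],0],[-1,[3,0,0],0],[-1,[4,0,-4],0],[-1,[4,0,-8],0],[-1,[4,0,-12],0],[-1,[4,-4,-13],0],[-1,[4,-8,-13],0],[-1,[4,-12,-13],0],[-1,[4,-15,-13],0],[-1,[4,-15,-13],0],[-1,[4,-15,-13],0]]'
python3 - <<'E'
from plan import *
import cv2
a=cv2.imread("pics/side0.png");b=manip.camera("side")[:,:,::-1];p=manip.camera_params("side")
for im in(a,b):
    hsv=cv2.cvtColor(im,cv2.COLOR_BGR2HSV)
    m=((hsv[...,0]<8)|(hsv[...,0]>172))&(hsv[...,1]>150)&(hsv[...,2]>60)
    n,l,s,c=cv2.connectedComponentsWithStats(m.astype(np.uint8))
    print([(s[i].tolist(),c[i].round(1)) for i in range(1,n) if s[i,4]>20 and s[i,1]>200])
print(proj(p,w(q,[[0,-52,96]])))
o=[cv2.resize(x[215:335,255:375],None,fx=3.3,fy=3.3,interpolation=cv2.INTER_CUBIC) for x in(a,b)]
cv2.imwrite("pics/c8.png",np.hstack(o))
E
```

```text
clock: 17.2
eef_pos: [549.9, 181.3, 160.9]
eef_rot: [3.141, 0.001, 0.001]
wrist_force: [0.7, -0.7, -0.1]
finger_gap: 0.7
finger_force: 0.0
[([285, 227, 7, 21, 103], array([287.9, 236.6])), ([335, 254, 19, 16, 256], array([344. , 261.7])), ([373, 354, 8, 7, 33], array([376.1, 357.6]))]
[([285, 226, 7, 22, 107], array([287.9, 235.7])), ([326, 272, 20, 17, 274], array([335.3, 280.2])), ([373, 354, 8, 7, 34], array([376.5, 357.5]))]
[[335.19595197 277.63227106]]
```

View pics/c8.png

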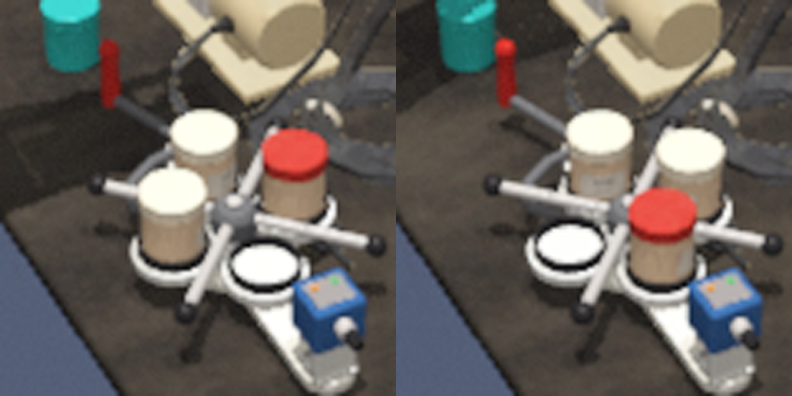

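The lever grip is back on its start pixels (287.9, about 236), the spokes match the first picture, and the red jar stands upright at the station. The bung hasn't moved, and neither has the teal jar.

```bash
python3 -c "
from cell import manip
print(manip.sign_off())"
```

```text
the job is handed in; nothing more can be done
None
```

The red-capped jar stands upright square in front of the blue sensor head, with the lever pushed fully home to lock the wheel; I handed the job in at about 17 s, and no verdict came back.

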